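Index the spice turntable one hole on

ROBOT

A 6-joint arm with a two-finger parallel gripper is mounted at the origin on the work surface. World frame = base frame: x ahead of the robot, y to its left, z up, the work surface at z = 0. Lengths are in mm, angles in rad, forces in N, time in s.
With the tool pointing down it reaches from about 425 to 950 mm from the base axis. Payload 3.5 kg.
Tool frame: the origin (TCP) lies between the finger pads; the fingertips stand 11 mm ahead of it and the grasp point (between the pads) lies 8 mm behind it (ctrl.tcp_to_tips is the distance from the TCP to the fingertips, in mm); z points along the fingers, y is the line along which they close (so a half turn about z gives the same grasp; the last joint's range is limited). The gripper opens to 85 mm and grips with 20 to 120 N. Pads are 22 mm wide; open, the fingers measure 114 mm over their backs; the gripper's body (76 mm by 85 mm) begins 54 mm behind the grasp point. The pads swing forward as they close: fully open they stand 13 mm farther back than shut.
Start: joints at [-1.28, 0.286, 1.577, -0, 1.279, -0.15], TCP at [288.018, -610.452, 242.325] pointing down, gripper open.
Joint ranges: [-2.77, 2.77], [-0.9, 2.22], [0.21, 2.48], [-1.53, 4.67], [0.24, 2.81], [-2.84, 2.84]. Speed limits (rad/s): [2.79, 2.79, 3.14, 3.14, 3.14, 3.14].

INTERFACE

Orientations are given as [roll, pitch, yaw] about the fixed x, y, z axes, in that order (R = Rz(yaw) Ry(pitch) Rx(roll)).
In Python, from plant import ctrl, ik, read_state, eyes gives the robot as it stands. Calls block until the motion is done:
- ctrl.move_pose(position, orientation): joint-space move of the TCP to a pose.
- ctrl.line_to(position, ori=None, speed=150, stop_force=None): straight line of the TCP; ori=None keeps the orientation; speed is the mean speed in mm/s. With stop_force (N) it stops when the force on the tool has changed by that much, and returns True; else False.
- ctrl.move_j(angles): joint-space move.
- ctrl.move_gripper(opening, f_grip=None): finger opening in mm; f_grip is the grip in N (None keeps the last); returns when the fingers have stopped.
- ctrl.sleep(seconds).
- ik(position, orientation): joint angles nearest the present ones, or None.
- read_state(): the state.
- eyes.camera(name): name is "scene" or "top" or "wrist"; returns a dict with "image" (384x512x3 uint8, red, green, blue), "mtx" (3x3 intrinsics, pixels), "k1" (the pictures are not rectified: a ray, as slopes to the right and down, at radius r is drawn at 1 + k1 r^2 times it, then the intrinsics apply), "position" and "attitude" of the camera in the world; the wrist camera has in their place "mount" (4x4, takes a point from camera to tool coordinates, whose origin is the TCP and whose axes are the flange's). Camera axes: x right, y down, z forward; pixel columns grow to the right and rows downward; lengths in mm; the calibration is good to about 2 mm. A picture is of the moment at which its call begins: read the wrist's pose just before it. There is no depth.
A pose or a line that the arm cannot do raises ctrl.MotionError and nothing moves.
- ctrl.hand_in(): hands the job in; it is judged then, once.
The state is a dict: "t": time; "joint_pos": joint angles; "joint_velocities": joint speeds; "joint_torque": joint torques, N m; "tool_pos": TCP position; "tool_rot": TCP orientation; "ft_force": force on the tool from outside, world axes, zero at the start; "wrist_torque": the same for the moment, N m; "width": finger opening in mm; "gripper_force": force on a finger pad.
Only numpy, scipy, OpenCV 4.12 (cv2) and the standard library are available. Lean on these libraries where they do the work, as an engineer would, in place of code of your own. Each camera call takes 0.05 s, during which the arm holds its last target. There are 200 camera calls.

TASK

Turn the locked spice turntable on to its next station: pull up the spring plunger's knob, swing the rack counter-clockwise (seen from above) to the next index hole and let the pin drop fully home in it. Then check the lock by pushing the knob sideways on round the circle with about 12 N (well under 20 N) for a second, and let go, leaving the rack locked there. At no time force the pin sideways against the steel index ring harder than that; keep the jars on the rack upright and leave everything else on the counter where it is.

Things in the scene. Friction and masses are not known exactly. Their poses are not given: they have to be found in the camera images.
- base: fixed round black plastic foot of the turntable, 364 mm across, 12 mm thick; origin on the counter (z 0) on the vertical turning axis. At joint rack = 0 the plunger stands 160 mm from the axis in the base's own -x direction. The foot carries a part circle of steel, the index ring, radius 145 to 175 mm, top 30 mm above the counter, with two slots for the pin, each 10.5 mm wide along the ring.
- first_hole (a point): mouth of the first slot, where the pin starts, at the ring's top. The next slot is in a separately clamped length of ring, somewhere 40 to 52 degrees (0.70 to 0.91 rad) on, counter-clockwise from above. Its exact place is not measured: find it by feel (or by eye). Between the slots, and for 10 degrees past the second, the ring is smooth and level; pin on ring slides easily.
- rack (a joint): turning angle of the black rack (a disc 276 mm across, top 28 mm above the counter, with four bays and a central post up to 115 mm high) about the vertical axis, rad; 0 with the pin in the first hole, growing counter-clockwise seen from above; end stops at -0.15 and 1.15. It turns against light friction (about 0.2 N m) and stays where it is left.
- plunger (a joint): how far the plunger is pulled up, m: 0 fully down (pin home in a hole), 0.012 with the tip of the pin resting on top of the ring, 0.020 at its upper stop. A spring pushes it down with 5 N at 0 rising to 10 N at the top; strongly damped, so it goes down at about 0.3 m/s at most.
- knob (a point): middle of the plunger's upright dark steel cylindrical knob, 24 mm diameter and 24 mm high (its top is 12 mm above this point); 73 mm above the counter when fully down. It rides with the rack on an aluminium arm 24 mm wide whose top is 46 mm above the counter; a 22 mm bushing stands on the arm up to 58 mm. The knob can be gripped from above from any side.
- pin: steel locking pin under the knob, 8 mm diameter with a round tip; origin at the tip, 18 mm above the counter when fully down (12 mm below the ring's top). It bears at most 20 N against anything.
- jar0: glass jar with steel lid, 42 mm diameter, 80 mm high, standing loose on the rack; origin at the centre of its underside, z axis up.
- jar1: amber glass jar, otherwise like jar0, in another bay.
- jar2: jar like jar0, in another bay.
- bottle: red aluminium bottle, 70 mm diameter, 200 mm high, standing on the counter; origin at the centre of its underside.
- cup: blue silicone collapsible cup, 86 mm across the rim, 60 mm high; origin at the centre of its underside.
- spork: bamboo spork lying flat, 165 mm long, 5 mm thick; origin under its middle.
- container: closed glass container with a clipped-on lid, 138 x 198 mm, 62 mm high; origin at the centre of its underside.
There are look-alikes about, which are no part of the job. What is shaped like the jar2 but blue, green or turquoise is not meant.

How it is judged (in metres and radians):
On the way, in this order (a step that is already met when the one before it is completed fails the run):
1. the plunger is pulled up clear of the ring while the rack still stands at the first hole (value of joint plunger above 0.012 m and value of joint rack below 0.1 rad), for 0.1 s.
2. the pin is fully down in the next hole and the lock is tested: the pin is pushed against the side of the hole with more than 6 N (and never more than 20 N) (value of joint plunger below 0.003 m and value of joint rack above 0.6 rad and contact force between pin and anything else above 6 N), for 0.4 s.
At the end, for the whole second after the job is handed in: the plunger is down to within 3 mm of fully home with the rack turned past 0.6 rad (which is possible only in the next hole), the rack at rest and the jars upright (within 0.2 rad) (value of joint plunger below 0.003 m and value of joint rack above 0.6 rad and velocity of joint rack between -0.05 and 0.05 rad/s and angle between each of jar0, jar1, jar2's own z axis and vertical below 0.2 rad); the robot touches nothing.
It fails at once if the pin is forced against the ring (or anything else) with more than 20 N (contact force between pin and anything else above 20 N).
It fails at once if a jar on the rack is tipped by more than 0.4 rad (angle between any of jar0, jar1, jar2's own z axis and vertical above 0.4 rad).
It fails at once if the bottle, cup, spork or glass container is moved by more than 20 mm (distance of any of bottle, cup, spork, container from where it was at the start of the episode above 0.02 m).
It also fails if it takes over 58 s, if anything falls off the work surface, if the arm or the gripper's body presses on something with over 40 N, if the wrist force passes 120 N, or if a joint passes its speed limit or range.

## Working session

There is one attempt and no reset: what is moved stays moved. The work goes in short steps, each a Python script; the robot and the scene stay as the last script left them, time stands still between calls to the robot, and variables do not carry over. Pictures are saved under pics/ and viewed, at most 10 in all, crops included, and the job is handed in when it is done.

```bash
ls; mkdir -p pics
python3 - <<'E'
from plant import ctrl, ik, read_state, eyes
import cv2, numpy as np, pickle
d={}
for n in ("scene","top","wrist"):
    c=eyes.camera(n); d[n]=c
    print(n,{k:np.round(v,3).tolist() for k,v in c.items() if k!="image"})
s=read_state(); print(s)
pickle.dump((d,s),open("start.pkl","wb"))
cv2.imwrite("pics/top.png",cv2.resize(d["top"]["image"][:,:,::-1],(800,600)))
cv2.imwrite("pics/scene.png",cv2.resize(d["scene"]["image"][:,:,::-1],(800,600)))
E
```

```text
pics
scene {'mtx': [[441.606, 0.0, 256.386], [0.0, 441.606, 193.497], [0.0, 0.0, 1.0]], 'k1': -0.013, 'position': [1226.07, -538.028, 1085.162], 'attitude': [-2.414, 0.005, 0.904]}
top {'mtx': [[496.276, 0.0, 254.311], [0.0, 496.276, 189.282], [0.0, 0.0, 1.0]], 'k1': -0.06, 'position': [267.355, 8.941, 1577.67], 'attitude': [-2.96, -0.024, -1.559]}
wrist {'mtx': [[286.727, 0.0, 258.478], [0.0, 286.727, 190.796], [0.0, 0.0, 1.0]], 'k1': -0.06, 'mount': [[0.0, -0.965, -0.261, 66.143], [1.0, 0.001, -0.001, -1.607], [0.001, -0.261, 0.965, -131.349], [0.0, 0.0, 0.0, 1.0]]}
{'t': 0.15, 'joint_pos': array([-1.27998098e+00,  2.87036213e-01,  1.57783685e+00, -3.29254943e-05,
        1.27859898e+00, -1.49979107e-01]), 'joint_velocities': array([-0.00037024, -0.00319013, -0.00425027,  0.0001691 ,  0.00059853,
        0.00102632]), 'joint_torque': array([ 7.98194887e-04, -4.06600034e+01, -2.93142128e+01, -1.32020268e-04,
        3.92424379e-03, -8.63041777e-06]), 'tool_pos': array([ 287.88486306, -609.98888801,  241.21763249]), 'tool_rot': array([-3.13972965e+00, -2.49655200e-04,  4.40803737e-01]), 'ft_force': array([-0.09427442,  0.31243229, -0.79385368]), 'wrist_torque': array([-0.02407447, -0.01257787,  0.00042275]), 'gripper_force': 0.0, 'width': 85.54777314095108}
```

View pics/top.png

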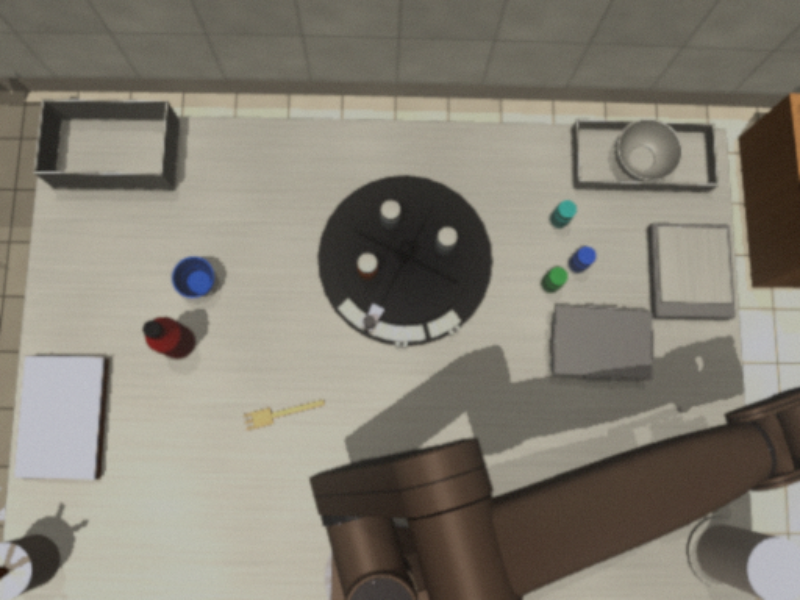

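View pics/scene.png

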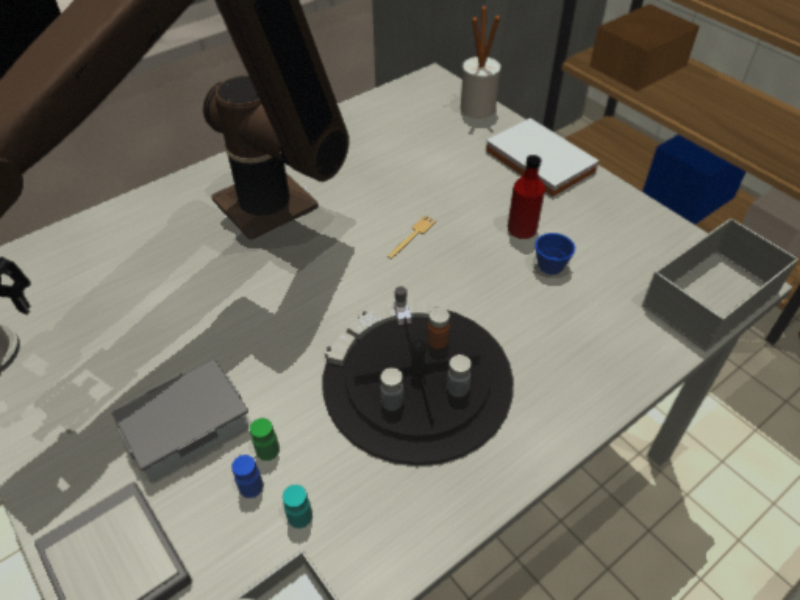

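The top view shows the turntable around (405,260), the knob at (370,321), and the ring pieces from (345,310) to (458,325), with joints near (400,335) and (428,328). The jars on the rack are at (390,210), (447,236) and (367,263, amber). The blue, green and teal jars on the right are look-alikes. Next I'll enlarge the ring and localise it.

```bash
cat > h.py <<'E'
import numpy as np, cv2
from scipy.spatial.transform import Rotation as Rn
def R(rpy): return Rn.from_euler('xyz',rpy).as_matrix()
def campose(c,tool=None):
    if "mount" in c:
        M=np.asarray(c["mount"]); Rt=R(tool[1]); return Rt@M[:3,:3], Rt@M[:3,3]+tool[0]
    return R(c["attitude"]), np.asarray(c["position"])
def toworld(c,px,z,tool=None):
    Rc,p=campose(c,tool); k=c["k1"]
    uv=cv2.undistortPoints(np.float64(px).reshape(-1,1,2),c["mtx"],np.array([k,0,0,0.]))[:,0]
    d=np.c_[uv,np.ones(len(uv))]@Rc.T
    return p+d*((z-p[2])/d[:,2])[:,None]
def proj(c,P,tool=None):
    Rc,p=campose(c,tool); q=(np.atleast_2d(P)-p)@Rc
    return cv2.projectPoints(q,np.zeros(3),np.zeros(3),c["mtx"],np.array([c["k1"],0,0,0.]))[0][:,0]
E
python3 - <<'E'
import pickle; from h import *
from scipy.optimize import least_squares
d,s=pickle.load(open("start.pkl","rb")); c=d["top"]; im=c["image"]
g=im.max(2)
f=1.5625
print("knob",toworld(c,[[370/f,321/f]],80))
# foot mask dark
m=(g<60).astype(np.uint8); n,l,st,ce=cv2.connectedComponentsWithStats(m)
i=l[int(262/f),int(430/f)]; print(st[i])
cn=max(cv2.findContours((l==i).astype(np.uint8),0,1)[0],key=len)[:,0].astype(float)
w=toworld(c,cn,12)[:,:2]
r=least_squares(lambda p:np.hypot(*(w-p[:2]).T)-182,w.mean(0),loss='soft_l1',f_scale=2)
print("axis",r.x, np.median(abs(r.fun)))
cr=im[175:230,205:305,::-1]
cv2.imwrite("pics/ring.png",cv2.resize(cr,None,fx=8,fy=8,interpolation=cv2.INTER_CUBIC))
E
```

```text
knob [[492.40318482  29.16967559  80.        ]]
[ 205  113  109   95 7470]
axis [647.68613391 -41.11933079] 15.47642765377077
```

View pics/ring.png

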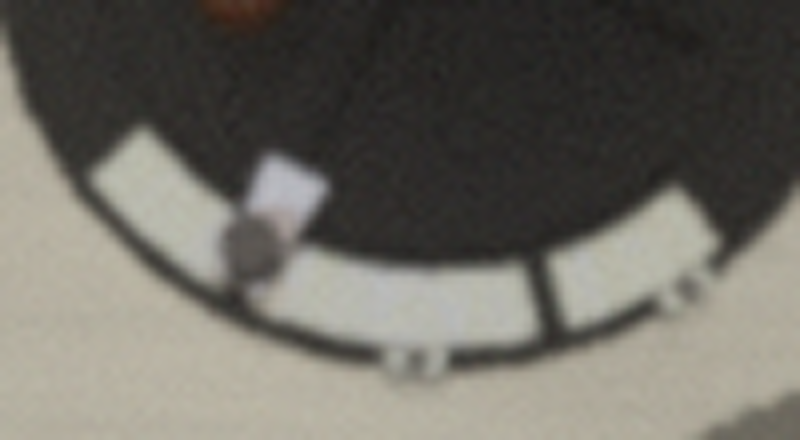

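The enlarged crop shows the knob at crop (252,248). The second slot is the dark gap from (535,250) to (552,335), with the ring's joints beside it. First I'll get the axis and slot angles.

Run:
```python
import pickle; from h import *
from scipy.optimize import least_squares
d,s=pickle.load(open("start.pkl","rb")); c=d["top"]; im=c["image"]
g=im.max(2); m=(g<75).astype(np.uint8); n,l,st,ce=cv2.connectedComponentsWithStats(m)
i=l[168,275]
cn=max(cv2.findContours((l==i).astype(np.uint8),0,1)[0],key=len)[:,0].astype(float)
w=toworld(c,cn,8)[:,:2]
for it in range(3):
    r=least_squares(lambda p:np.hypot(*(w-p[:2]).T)-182,[647,-2.],loss='soft_l1',f_scale=1)
    w=w[abs(np.hypot(*(w-r.x).T)-182)<6]
A=r.x; print("axis",A,len(w),np.std(r.fun))
f=lambda x,y:[205+(x+.5)/8-.5,175+(y+.5)/8-.5]
K=toworld(c,[f(252,246)],85)[0]; S=toworld(c,[f(535,252),f(543,292),f(552,332)],30); S1=toworld(c,[f(236,298)],30)
for p in [K,*S,*S1]:
    v=p[:2]-A; print(p.round(1),np.hypot(*v).round(1),np.arctan2(v[1],v[0]).round(4))
# scene cam check of knob top prediction
for x in (K,): print(proj(d["scene"],x)*1.5625)
```

```text
axis [642.1902925  -42.40359644] 126 2.372075927888709
[492.   31.3  85. ] 167.3 2.6851
[499.6 -79.4  30. ] 147.3 -2.8877
[483.7 -82.6  30. ] 163.5 -2.8929
[467.9 -86.3  30. ] 179.7 -2.895
[479.5  38.1  30. ] 181.5 2.6821
[[399.66390919 288.17824348]]
```

Run:
```python
from plant import ctrl, ik, read_state, eyes
import cv2, numpy as np, pickle
from h import *
ctrl.move_gripper(42,f_grip=40)
ctrl.move_pose([556,-25,230],[np.pi,0,np.pi])
s=read_state(); c=eyes.camera("wrist"); tool=(s["tool_pos"],s["tool_rot"])
pickle.dump((c,tool),open("w1.pkl","wb")); print(s["t"],tool,s["ft_force"],s["width"],s["joint_pos"])
cv2.imwrite("pics/w1.png",cv2.resize(c["image"][:,:,::-1],(800,600),interpolation=cv2.INTER_CUBIC))
d,_=pickle.load(open("start.pkl","rb"))
print("amber jar top",toworld(d["top"],[[367/1.5625,261/1.5625]],108))
print(proj(c,[[492,31,85],[484,-83,30]],tool)*1.5625)
```

```text
2.95 (array([556.14264115, -25.66450557, 230.07600914]), array([-3.14135611e+00,  1.95965319e-04,  3.14045987e+00])) [1.08718224 0.63417039 0.0856176 ] 41.761818388485686 [-2.28276035e-01  3.68425540e-02  1.88200120e+00 -1.98242692e-04
  1.22250471e+00 -1.79787192e+00]
amber jar top [[605.86848108  36.72107695 108.        ]]
[[495.1711812  181.63908753]
 [321.19710599 169.53572649]]
```

View pics/w1.png

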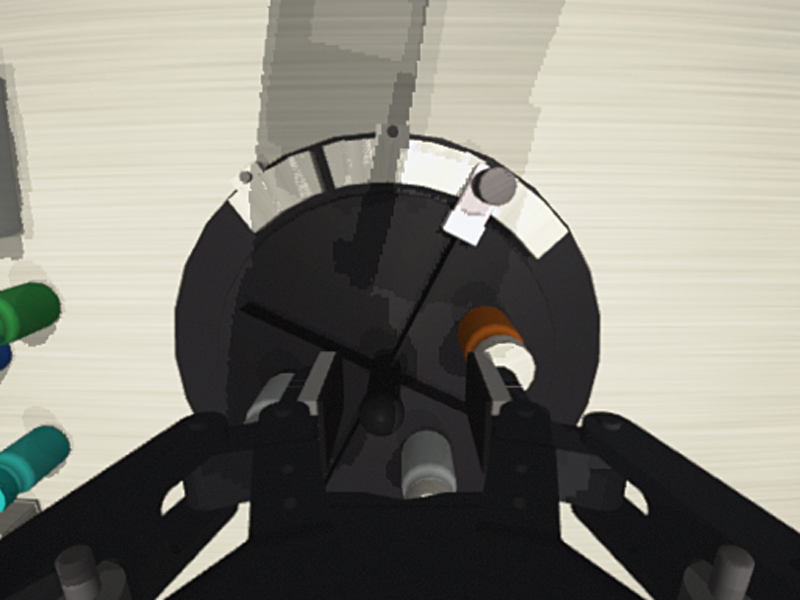

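The wrist view shows the knob top at (495,185), slot 2 from (315,148) to (329,190), the post top at (382,412) and the amber jar at (500,345). The ring's end corners are at (228,203), (255,232), (568,232) and (540,258).

Run:
```python
import pickle; from h import *
from scipy.optimize import least_squares
c,tool=pickle.load(open("w1.pkl","rb")); f=1.5625
W=lambda x,z: toworld(c,(np.atleast_2d(x)+.5)/f-.5,z,tool)[:,:2]
g=c["image"].max(2); 
# foot edge: radial scan from centre (388,330) for last dark->bright, upper half
a=np.linspace(np.pi*1.0,np.pi*2.0,90); pts=[]
for t in a:
    rr=np.arange(90,160,.25); x=388/f+rr*np.cos(t); y=325/f+rr*np.sin(t)
    v=cv2.remap(g.astype(np.float32),x.astype(np.float32)[None],y.astype(np.float32)[None],1)[0]
    dk=np.where(v<55)[0]
    if len(dk): pts.append([x[dk[-1]],y[dk[-1]]])
w=toworld(c,pts,8,tool)[:,:2]
for th in (8,3,2):
    r=least_squares(lambda p:np.hypot(*(w-p[:2]).T)-182,[642,-42.],loss='soft_l1',f_scale=1); 
    w=w[abs(np.hypot(*(w-r.x).T)-182)<th]
print("foot axis",r.x,len(w),np.std(r.fun))
co=W([[228,203],[255,232],[568,232],[540,258]],30); R_=np.array([175,145,175,145])
r2=least_squares(lambda p:np.hypot(*(co-p).T)-R_,[642,-42.]); print("ring axis",r2.x,r2.fun)
print("post top",W([[382,412]],105))
K=W([[495,184]],85)[0]; S=W([[315,148],[322,169],[328.5,190]],30)
A=(r.x+r2.x)/2
for p in [K,*S]:
    for A in (r.x,r2.x):
        v=p-A; print(p.round(1),np.hypot(*v).round(1),(np.arctan2(v[1],v[0])%6.2832).round(4))
```

```text
foot axis [639.51274733 -39.03607749] 68 0.7061446814226171
ring axis [637.1432195  -37.49235587] [-0.89624268  0.92161503 -1.2095778   1.21389846]
post top [[634.34309854 -38.16134791]]
[493.2  30.8] 162.1 2.6963
[493.2  30.8] 159.3 2.6986
[468.9 -87. ] 177.2 3.4156
[468.9 -87. ] 175.3 3.4277
[483.4 -82.6] 162.0 3.4138
[483.4 -82.6] 160.2 3.4271
[498.2 -78.5] 146.7 3.414
[498.2 -78.5] 144.9 3.4287
```

```bash
cat >> h.py <<'E'
A=np.array([638.,-38.]); K0=np.array([493.2,30.8]); TH0=np.arctan2(*(K0-A)[::-1]); RAD=160.
def arc(rot,z,dyaw=0,r=RAD):
    "TCP pose over the knob at rack angle rot; radial grip for dyaw=0"
    th=TH0+rot; return [A[0]+r*np.cos(th),A[1]+r*np.sin(th),z],[np.pi,0,th-np.pi/2+dyaw]
E
python3 - <<'E'
from plant import ctrl, read_state
from h import *
def st(n):
    s=read_state(); print(n,round(s["t"],2),s["tool_pos"].round(1),s["ft_force"].round(1),round(s["width"],1),round(s["gripper_force"],1))
p,o=arc(0,150); ctrl.move_pose(p,o); st("above")
hit=ctrl.line_to(arc(0,67)[0],speed=80,stop_force=6); st(("down",hit))
if not hit:
    ctrl.move_gripper(15,f_grip=40); st("grip")
E
```

```text
above 4.82 [493.7  30.5 150.2] [-0.6  0.3  0.1] 42.0 0.0
('down', False) 6.01 [494.1  30.6  67.6] [-0.1  0.  -0.2] 41.7 0.0
grip 6.31 [494.5  30.4  67.9] [ 1.7 -0.7  1.7] 22.6 39.6
```

Run:
```python
from plant import ctrl, read_state, eyes
from h import *
def st(n):
    s=read_state(); print(n,round(s["t"],2),s["tool_pos"].round(1),s["ft_force"].round(1),round(s["width"],1),round(s["gripper_force"],1)); return s
s=st("0"); p0=s["tool_pos"]
for dz in (6,12,16.5):
    ctrl.line_to([p0[0],p0[1],p0[2]+dz],speed=30,stop_force=22); st(dz)
ctrl.sleep(.3); st("held")
c=eyes.camera("scene"); q=(proj(c,[*K0,85])[0]).astype(int); print(q)
cv2.imwrite("pics/lift.png",cv2.resize(c["image"][q[1]-35:q[1]+40,q[0]-45:q[0]+55,::-1],None,fx=6,fy=6,interpolation=cv2.INTER_CUBIC))
```

```text
0 6.31 [494.5  30.4  67.9] [ 1.7 -0.7  1.7] 22.6 39.6
6 6.69 [494.5  30.3  73.4] [ 4.4 -1.1 -6.6] 22.8 39.5
12 7.04 [494.4  30.3  79.4] [ 5.2 -2.  -8.7] 22.8 39.6
16.5 7.34 [494.4  30.3  83.7] [  5.9  -2.1 -10. ] 22.9 39.7
held 7.64 [494.4  30.3  83.6] [ 5.6 -1.6 -8.9] 22.7 39.7
[255 184]
```

View pics/lift.png

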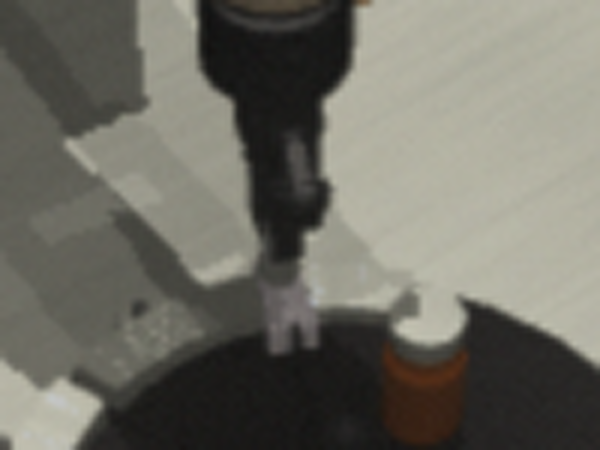

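Run:
```python
from plant import ctrl, read_state, eyes
from h import *
def st(n):
    s=read_state(); print(n,round(s["t"],2),s["tool_pos"].round(1),s["ft_force"].round(1),round(s["width"],1),round(s["gripper_force"],1)); return s
z=84.2
for rot in np.linspace(0,.63,10)[1:]:
    p,o=arc(rot,z,r=159.3)
    hit=ctrl.line_to(p,ori=o,speed=45,stop_force=12); st(round(rot,2))
    if hit: print("HIT"); break
```

```text
0.07 8.09 [489.6  19.7  83.5] [ 5.7 -2.2 -9. ] 23.0 39.7
0.14 8.49 [485.8   9.3  83.4] [ 6.1 -2.5 -9.8] 22.8 39.7
0.21 8.89 [482.7  -1.3  83.4] [  5.4  -2.5 -10.6] 22.3 39.7
0.28 9.29 [480.4 -12.1  83.3] [ 4.2 -0.6 -9.6] 22.6 39.7
0.35 9.69 [478.8 -23.   83.5] [ 4.4 -1.5 -9.6] 22.7 39.7
0.42 10.09 [478.  -34.   83.7] [  2.3  -1.2 -10.3] 22.7 39.7
0.49 10.49 [478.  -45.1  83.7] [ 0.5 -1.2 -9.3] 22.6 39.7
0.56 10.89 [478.8 -56.3  83.7] [-0.4 -1.1 -8.1] 23.0 39.8
0.63 11.29 [480.4 -67.3  83.6] [ -4.7  -0.8 -10. ] 22.9 39.8
```

Run:
```python
from plant import ctrl, read_state, eyes
from h import *
def st(n):
    s=read_state(); print(n,round(s["t"],2),s["tool_pos"].round(1),s["tool_rot"].round(2),s["ft_force"].round(1),round(s["width"],1),round(s["gripper_force"],1),s["joint_pos"][5].round(2)); return s
p0=read_state()["tool_pos"]
p=np.array(arc(.63,80.2,r=159.3)[0]); hit=ctrl.line_to(p,speed=20,stop_force=6); st(("low",hit))
ctrl.move_gripper(44); st("open")
p,o=arc(.63,80,dyaw=-np.pi/2); ctrl.line_to(p,ori=o,speed=40) if False else ctrl.move_pose(p,o); st("turned")
ctrl.line_to(arc(.63,68)[0],speed=40,stop_force=5); st("down")
c=eyes.camera("scene"); q=(proj(c,[*p[:2],85])[0]).astype(int)
cv2.imwrite("pics/turn.png",cv2.resize(c["image"][q[1]-35:q[1]+40,q[0]-45:q[0]+55,::-1],None,fx=6,fy=6,interpolation=cv2.INTER_CUBIC))
```

```text
('low', False) 11.64 [480.4 -67.3  79.9] [-3.14 -0.    1.76] [-4.5 -3.4 -8. ] 23.0 40.2 -0.53
open 11.98 [483.5 -67.9  82.2] [3.14 0.   1.76] [-0.2  1.   0.3] 44.1 0.0 -0.53
turned 13.38 [480.9 -67.7  80.1] [ 3.14 -0.    0.19] [-0.6  0.7  0.2] 44.0 0.0 1.03
down 13.83 [480.4 -67.5  67.5] [-3.14  0.    0.19] [-0.5  1.1  0.5] 43.7 0.0 1.04
```

View pics/turn.png

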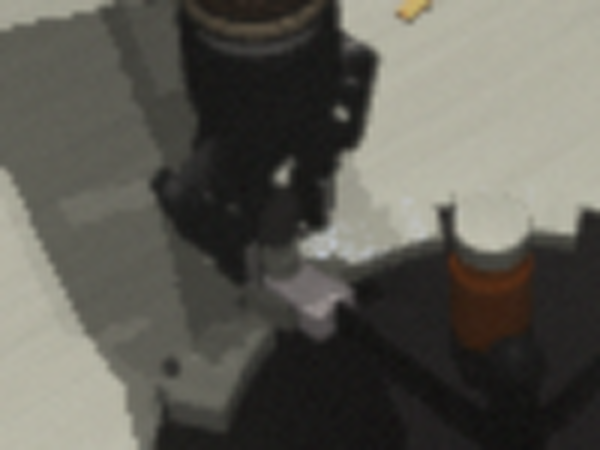

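Run:
```python
from plant import ctrl, read_state, eyes
from h import *
def st(n):
    s=read_state(); v=s["tool_pos"][:2]-A; th=np.arctan2(v[1],v[0])-TH0; th%=2*np.pi; t=np.array([-np.sin(th+TH0),np.cos(th+TH0)])
    print(n,round(s["t"],2),"rot",th.round(4),s["tool_pos"].round(1),s["ft_force"].round(1),"Ftan",(s["ft_force"][:2]@t).round(2),round(s["width"],1),round(s["gripper_force"],1)); return s
ctrl.move_gripper(30,f_grip=20); st("30")
p,o=arc(.82,68,dyaw=-np.pi/2)
hit=ctrl.line_to(p,ori=o,speed=6,stop_force=6); st(("push",hit))
ctrl.sleep(.3); st("rest")
```

```text
30 14.18 rot 0.6305 [480.9 -67.7  68.2] [ 0.9 -0.4 -0.1] Ftan 0.55 30.0 0.0
('push', True) 15.57 rot 0.6425 [481.  -69.7  67.4] [ 0.1 -0.3 -0.1] Ftan 0.3 30.1 0.0
rest 15.88 rot 0.6389 [480.4 -69.2  66.9] [ 0.6 -0.3 -0.2] Ftan 0.4 30.3 0.0
```

```bash
cat >> h.py <<'E'
from plant import ctrl, read_state
def st(n):
    s=read_state(); v=s["tool_pos"][:2]-A; th=np.arctan2(v[1],v[0])-TH0; th%=2*np.pi; t=np.array([-np.sin(th+TH0),np.cos(th+TH0)])
    F=-(s["ft_force"][:2]@t)
    print(n,round(s["t"],2),"rot",th.round(4),s["tool_pos"].round(1),s["ft_force"].round(1),"push",F.round(2),round(s["width"],1)); return F,th,s
E
python3 - <<'E'
from h import *
for i in range(6):
    p,o=arc(.83,68,dyaw=-np.pi/2)
    hit=ctrl.line_to(p,ori=o,speed=6,stop_force=6); st(("push",hit)); ctrl.sleep(.15); F,th,s=st("rest")
    if F>3.5 or not hit: break
E
```

```text
('push', True) 17.23 rot 0.6481 [480.6 -70.7  66.5] [ 0.4 -0.8  0.2] push -0.88 29.6
rest 17.38 rot 0.6458 [480.1 -70.4  66. ] [-0.5  0.4  0.7] push 0.45 29.8
('push', True) 19.05 rot 0.6696 [480.7 -74.2  65.6] [-0.9 -0.4 -0.3] push -0.22 30.1
rest 19.2 rot 0.6658 [480.1 -73.7  65.1] [ 0.5 -0.7 -0.2] push -0.82 30.0
('push', True) 21.93 rot 0.7627 [485.4 -88.4  66.2] [-0.9 -0.5  0. ] push -0.2 29.7
rest 22.08 rot 0.7595 [484.8 -88.1  65.6] [-0.2  0.2 -0.1] push 0.29 30.0
('push', True) 22.88 rot 0.7622 [484.6 -88.6  65.1] [-0.5  0.4 -0.1] push 0.58 29.7
rest 23.03 rot 0.7601 [484.  -88.4  64.6] [ 0.5 -0.2 -0.9] push -0.36 30.0
('push', True) 23.83 rot 0.7621 [483.9 -88.8  64.2] [-1.2  0.9  0.1] push 1.23 29.9
rest 23.98 rot 0.7599 [483.4 -88.6  63.7] [ 0.6 -0.1  0.4] push -0.24 29.6
('push', True) 24.82 rot 0.7618 [483.2 -89.   63.4] [-0.  -0.1  0.7] push -0.12 29.5
rest 24.98 rot 0.7594 [482.6 -88.8  62.8] [-0.3 -0.   0.4] push 0.05 30.1
```

Run:
```python
from h import *
def go(rot,sp=20): p,o=arc(rot,68,dyaw=-np.pi/2); ctrl.line_to(p,ori=o,speed=sp)
def F():
    f=[]
    for _ in range(5):
        s=read_state(); f.append(s["ft_force"][:2]); ctrl.sleep(.01)
    th=TH0+.74; return -(np.mean(f,0)@[-np.sin(th),np.cos(th)])
go(.752); ctrl.sleep(.1); b=F(); print("base",b,read_state()["t"])
rot=.756; log=[]; t0=read_state()["t"]
while rot<.80:
    go(rot); f=F()-b; log.append((round(rot,4),round(f,1)))
    if f>10.3 or read_state()["t"]>t0+15: break
    rot+=.003 if f<1.5 else .001
print(log); st("at force")
if log[-1][1]>10.3:
    for _ in range(6): ctrl.sleep(.12); print(round(F()-b,1),end=" ")
    st("held")
go(.750); st("back")
```

```text
base -0.054905344922249695 25.5833
[(0.756, np.float64(0.1)), (0.759, np.float64(0.1)), (0.762, np.float64(-0.1)), (0.765, np.float64(0.8)), (0.768, np.float64(3.7)), (0.769, np.float64(5.1)), (0.77, np.float64(5.6)), (0.771, np.float64(6.2)), (0.772, np.float64(6.6)), (0.773, np.float64(6.8)), (0.774, np.float64(7.4)), (0.775, np.float64(8.0)), (0.776, np.float64(8.4)), (0.777, np.float64(8.8)), (0.778, np.float64(8.9)), (0.779, np.float64(9.2)), (0.78, np.float64(9.8)), (0.781, np.float64(10.6))]
at force 30.83 rot 0.7673 [486.4 -88.9  67.9] [-1.8 10.3  5.1] push 10.37 30.0
10.4 10.6 10.4 10.5 10.6 10.6 held 31.78 rot 0.7673 [486.4 -88.9  67.9] [-1.8 10.5  4.1] push 10.56 30.0
back 32.18 rot 0.7541 [485.7 -86.9  68.1] [ 0.3  0.1 -0.3] push -0.04 30.4
```

Run:
```python
from h import *
from plant import eyes
ctrl.move_gripper(44); p,o=arc(.745,68,dyaw=-np.pi/2)
ctrl.line_to([p[0],p[1],170],speed=120); 
ctrl.move_pose([556,-25,270],[np.pi,0,np.pi]); st("up")
s=read_state(); w=eyes.camera("wrist"); tool=(s["tool_pos"],s["tool_rot"]); c=eyes.camera("scene")
for r in (.735,):
    k=arc(r,0)[0]
    for z in (61,85,97): print(z,proj(c,[k[0],k[1],z])[0],proj(w,[k[0],k[1],z],tool)[0])
q=proj(c,[k[0],k[1],85])[0].astype(int); q2=proj(w,[k[0],k[1],85],tool)[0].astype(int); print(q,q2)
a=cv2.resize(c["image"][q[1]-25:q[1]+25,q[0]-25:q[0]+25],(400,400),interpolation=cv2.INTER_CUBIC)
b=cv2.resize(w["image"][q2[1]-40:q2[1]+40,q2[0]-40:q2[0]+40],(400,400),interpolation=cv2.INTER_CUBIC)
cv2.imwrite("pics/end.png",np.hstack([a,b])[:,:,::-1])
```

```text
up 35.76 rot 0.287 [555.9 -25.  269.7] [ 0.3  0.7 -0.5] push 0.75 43.8
61 [224.46310555 205.78946767] [205.54727233 109.62315051]
85 [223.98987052 200.62010801] [201.55638386 109.3421536 ]
97 [223.74845084 197.98247979] [199.32560381 109.18591523]
[223 200] [201 109]
```

View pics/end.png

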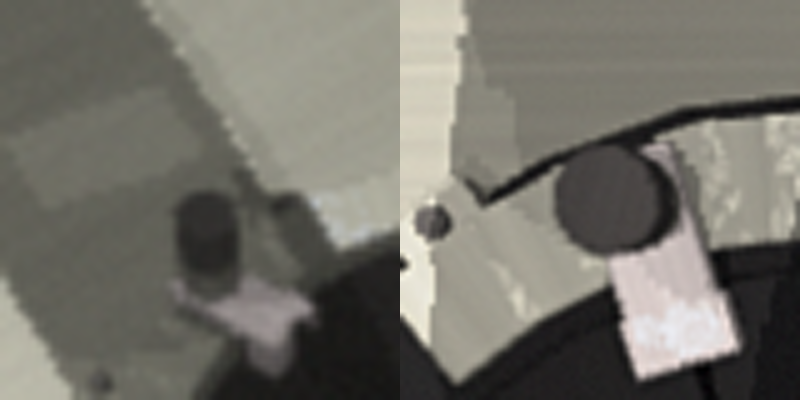

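The scene crop puts the knob top at pixel (223.9, 200.6), which matches the prediction for fully down (223.99, 200.62) rather than riding on the ring (row 198). It also held 10.5 N sideways without moving, so I'm handing it in.

```bash
python3 -c "
from plant import ctrl
print(ctrl.hand_in())"
```

```text
the job is handed in; nothing more can be done
None
```

The rack is locked in the next index hole with the pin fully home, the lock held about 10.5 N sideways (a little under the 12 N asked) for about a second, and the job was handed in at about 36 s; I did not take a last close look at the jars, and no verdict came back.

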